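Tip the dowel pins to the green end of their tray

TASK

Two small steel trays stand on hinged stands; find the one that holds the two steel dowel pins. Without touching the pins themselves, press its green lip all the way down so that both pins slide to the green end, then press its plain lip down until that tray is level again, with the pins still at the green end. Let go, and leave the other tray, the one with the sand cores, as it is.

Things in the scene. Friction and masses are not known exactly. Their poses are not given: they have to be found in the camera images.
- pin_1: grey steel dowel pin, 45 mm long, 10 mm thick, lying in the pin tray near its plain end. Origin at the middle of its underside; its y axis runs along it.
- pin_2: a second such pin beside it. Their tray: a steel sheet box on a blue stand, inside 160 mm long, 76 mm wide, 28 mm deep, slick white floor; at each end a flat lip level with the rim sticks out 35 mm (82 mm wide), green at one end, plain aluminium at the other.
- pin_tray_green_lip (a point): middle of the green lip's top face on the pin tray; it tilts with the tray: x across, y outward along the tray from plain to green end, z up out of the tray. Seen from it: plain lip's middle at y = -196 mm, inner face of the green end wall at y = -18 mm, floor at z = -28 mm, the level hinge axis (along x) through y = -98 mm, z = 0. Hinge and level lips are 90 mm above the table.
- pin_tray (a joint): tilt of the pin tray, rad: 0 = level (start, end stop), grows as the green end goes down, to a stop at 0.5 (green lip 43 mm, plain lip 137 mm above the table; both then 12 mm nearer the hinge). A lip moves at about 2 N; the stiff hinge stays where it is left. At full tilt the pins slide to the green end within 1 s or so.
- core_tipper (a joint): tilt of the other tray, rad (0 = level). Same make and colours, but it holds two upright tan sand cores, 44 and 38 mm wide, 55 and 62 mm high. It must stay level.

How it is judged:
On the way:
1. the pin tray is tipped with its green end down by at least 0.35 rad and both pins have slid to that end (value of joint pin_tray above 0.35 rad and y of each of pin_1, pin_2 in the frame of pin_tray_green_lip above -0.058 m), for 0.2 s.
At the end, for the whole second after the job is handed in: The pin tray is level again within 8 degrees (0.14 rad), both pins lie at rest in it with their middles within 40 mm of the green end wall, and the other tray is still level within 8 degrees (value of joint each of pin_tray, core_tipper below 0.14 rad and y of pin_1 in the frame of pin_tray_green_lip between -0.058 and -0.018 m and y of pin_2 in the frame of pin_tray_green_lip between -0.058 and -0.018 m and z of pin_1 in the frame of pin_tray_green_lip between -0.04 and -0.01 m and z of pin_2 in the frame of pin_tray_green_lip between -0.04 and -0.01 m and linear speed of each of pin_1, pin_2 below 0.02 m/s); the robot touches nothing.
It fails at once if the robot touches a dowel pin (more than 0.5 N) (contact force between any of the arm, the fingers and pin_1 above 0.5 N or contact force between any of the arm, the fingers and pin_2 above 0.5 N).
It fails at once if the other tray, with the sand cores, is tipped by more than 0.15 rad (value of joint core_tipper above 0.15 rad).
It also fails if it takes over 38 s, if anything falls off the work surface, if the arm or the gripper's body presses on something with over 40 N, if the wrist force passes 120 N, or if a joint passes its speed limit or range.

ROBOT

A 6-joint arm with a two-finger parallel gripper is mounted at the origin on a cart in front of the work surface, level with it; the furniture and walls round the work are solid. World frame = base frame: x ahead of the robot, y to its left, z up, the work surface at z = 0. Lengths are in m, angles in rad, forces in N, time in s.
With the tool pointing down it reaches from about 0.25 to 0.775 m from the base axis. Payload 4 kg.
Tool frame: the origin (TCP) lies at the very end of the fingers, on their centre line; the grasp point (between the pads) lies 19 mm behind it (robot.hold_point_z is the distance from the TCP to the grasp point, in m); z points along the fingers, y is the line along which they close (so a half turn about z gives the same grasp; the last joint's range is limited). The gripper opens to 94 mm and grips with 3 to 60 N. Pads are 16 mm wide; open, the fingers measure 119 mm over their backs; the gripper's body (75 mm by 177 mm) begins 78 mm behind the grasp point.
Start: joints at [1.089, 0.087, 1.371, -0, 1.684, -0.103], TCP at [0.203, 0.511, 0.206] pointing down, gripper open.
Joint ranges: [-3.1, 3.1], [-0.76, 2.03], [0.27, 2.55], [-1.08, 4.22], [0.17, 2.65], [-2.57, 2.57]. Speed limits (rad/s): [2.79, 2.79, 3.14, 3.14, 3.14, 3.14].

INTERFACE

Orientations are given as [roll, pitch, yaw] about the fixed x, y, z axes, in that order (R = Rz(yaw) Ry(pitch) Rx(roll)).
In Python, from bench import robot gives the robot as it stands.
- The arm moves only by the tool carry_out, never from a script. Its argument "steps" is a list of rows, each a list of 3 entries, a list of its own where there are three numbers: the shift along the tool's x, y, z in m, then the turn about the tool's z in units of 10 degrees (1.0 is 10 degrees), then the closure, from -1 (fully open) to 1 (shut). In form: [[[tx, ty, tz], roll, jaw], ...]. A call has 1 to 10 rows; each row is the pose to reach, as a shift and turn from the pose commanded when the call began, along the tool's axes at that moment; what a row does not reach only later rows make up. A row lasts 1/8 s, in which the tool goes at most 62.5 mm and 10.7 degrees, less where a joint would pass 70% of its speed; a pose out of reach is approached as far as the arm can. A call with a gripper value outside its range is refused whole. The fingers move at their own pace and stop on an object; the grip force is fixed at half the most. Time passes only in rows, so rows that repeat a pose let the fingers close. It gives the time, the measured TCP pose, the force, the opening and the grip force at its end, in the units of the state.
- robot.get_obs(): the state, without advancing time (a new reading comes with each control period).
- robot.snapshot(name): name is "side" or "top" or "wrist"; returns a dict with "image" (400x640x3 uint8, red, green, blue), "z_map" (400x640 float32, m along the optical axis (not along the pixel's ray), 0 where there is no reading), "mtx" (3x3 intrinsics, pixels), "D" ([k1, k2, p1, p2, k3] as OpenCV has them; the pictures are not rectified), "R" (3x3) and "t" (3): a world point X has camera coordinates R X + t. Camera axes: x right, y down, z forward; pixel columns grow to the right and rows downward; lengths in m; the calibration is good to about 2 mm. A picture is of the moment at which its call begins.
- robot.close_job(): hands the job in; it is judged then, once.
The state is a dict: "time": time; "joint_positions": joint angles; "qvel": joint speeds; "joint_torque": joint torques, N m; "tool_pos": TCP position; "ee_rot": TCP orientation; "wrist_force": force on the tool from outside, world axes, zero at the start; "wrist_torque": the same for the moment, N m; "width": finger opening in m; "finger_force": force on a finger pad.
Only numpy, scipy, OpenCV 4.12 (cv2) and the standard library are available. Lean on these libraries where they do the work, as an engineer would, in place of code of your own. Each camera call takes 0.05 s, during which the arm holds its last target. There are 200 camera calls.

## Working session

There is one attempt and no reset: what is moved stays moved. The work goes in short steps, Python scripts to look and compute and a tool call to move; the robot and the scene stay as the last step left them, time stands still between calls to the robot, and variables do not carry over. Pictures are saved under pics/ and viewed, at most 10 in all, crops included, and the job is handed in when it is done.

Besides the shell and the picture viewer there is one more tool, called after ">>>" as a command line: name --argument value ..., lists and objects as JSON in quotes. carry_out: Moves the arm, as the interface text tells. Its arguments: {"type":"object","properties":{"steps":{"type":"array","items":{"type":"array"}}},"required":["steps"]}

```bash
mkdir -p pics; ls; python3 - <<'E'
from bench import robot
import cv2,numpy as np
for n in("top","side"):
    s=robot.snapshot(n); cv2.imwrite(f"pics/{n}0.png",s["image"][:,:,::-1]); np.savez(f"{n}0.npz",**s)
    print(n,s["mtx"].round(1).tolist(),s["R"].round(3).tolist(),s["t"].round(3))
o=robot.get_obs();print(o)
E
```

```text
pics
top [[513.2, 0.0, 324.2], [0.0, 513.2, 205.6], [0.0, 0.0, 1.0]] [[-0.019, -1.0, -0.004], [-0.997, 0.019, -0.071], [0.071, 0.003, -0.998]] [0.01  0.515 1.502]
side [[434.4, 0.0, 318.2], [0.0, 434.4, 198.0], [0.0, 0.0, 1.0]] [[-0.993, -0.119, 0.018], [-0.093, 0.673, -0.734], [0.075, -0.73, -0.679]] [0.519 0.108 1.054]
{'time': 0.1, 'joint_positions': array([ 1.08886678e+00,  8.79065876e-02,  1.37207841e+00, -3.81638360e-05,
        1.68361053e+00, -1.03099257e-01]), 'qvel': array([-0.00099864, -0.00166746, -0.00327274, -0.00272558, -0.00031179,
        0.00215223]), 'joint_torque': array([ 2.39763118e-03, -3.41252339e+01, -3.03301156e+01,  7.20449514e-02,
        3.04045086e-02, -1.03315347e-04]), 'tool_pos': array([0.2031961 , 0.5105597 , 0.20441983]), 'ee_rot': array([-3.13959651e+00, -1.68400708e-04,  2.76275793e+00]), 'wrist_force': array([-0.1843744 ,  0.96930086,  0.59388808]), 'wrist_torque': array([ 0.01514943, -0.04117701, -0.04584902]), 'finger_force': 0.0, 'width': 0.09407881344025633}
```

View pics/top0.png

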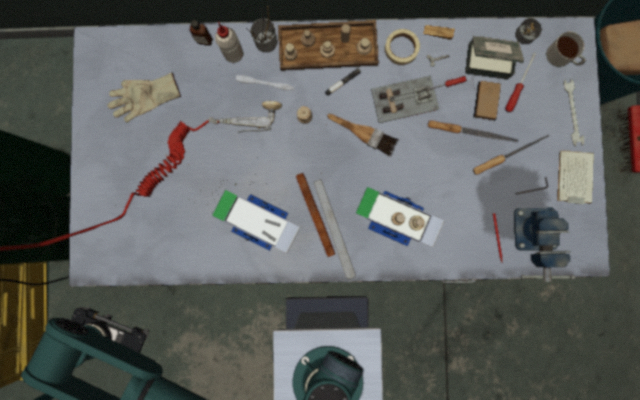

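View pics/side0.png

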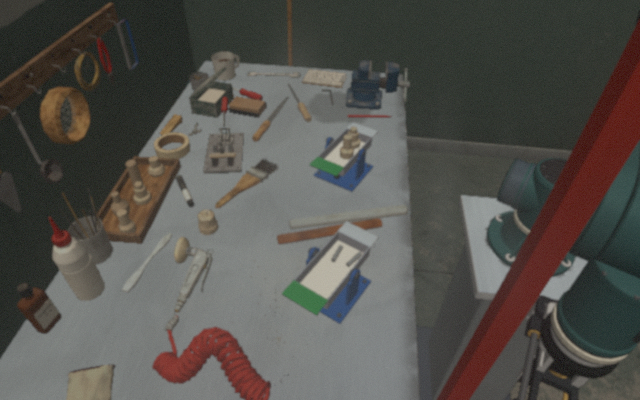

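The top view shows the pin tray on the left: green lip near (222,205), plain lip near (285,237), two pins near (270,228). The core tray is on the right, around (400,217). The side view agrees.

```bash
cat > h.py <<'E'
import cv2,numpy as np
def ray(s,uv,z):
    "pixels -> world points on plane z"
    p=cv2.undistortPoints(np.float64(uv).reshape(-1,1,2),s["mtx"],s["D"])[:,0]
    R,t=s["R"],s["t"]; c=-R.T@t; d=np.c_[p,np.ones(len(p))]@R
    return c+d*((z-c[2])/d[:,2])[:,None]
def cloud(s):
    v,u=np.nonzero(s["z_map"]>0); p=cv2.undistortPoints(np.float64(np.c_[u,v]).reshape(-1,1,2),s["mtx"],s["D"])[:,0]
    z=s["z_map"][v,u]
    return u,v,(np.c_[p*z[:,None],z]-s["t"])@s["R"]
E
python3 - <<'E'
import numpy as np,cv2
from h import *
for n in("top","side"):
    s=np.load(f"{n}0.npz"); s={k:s[k] for k in s}
    u,v,P=cloud(s); im=s["image"][v,u].astype(int)
    g=(im[:,1]>im[:,0]+40)&(im[:,1]>im[:,2]+40)&(P[:,2]>.07)&(P[:,2]<.11)
    for nm,m in(("pin",P[:,1]>0.05),("core",P[:,1]<0.05)):
        k=g&m&(P[:,0]<.7); Q=P[k]
        r=cv2.minAreaRect(np.float32(Q[:,:2])); print(n,nm,k.sum(),np.median(Q,0).round(4),Q.mean(0).round(4),r)
        uv=np.c_[u,v][k]; X=ray(s,uv,.09); print("  ray",X.mean(0).round(4),cv2.boxPoints(cv2.minAreaRect(np.float32(X[:,:2]))).round(3).tolist())
    # all points at lip/rim level of pin tray
    k=(P[:,2]>.078)&(P[:,2]<.1)&(P[:,1]>.0)&(P[:,1]<.4)&(P[:,0]>.2)&(P[:,0]<.55)
    print(" rim",k.sum(),cv2.minAreaRect(np.float32(P[k][:,:2])),cv2.boxPoints(cv2.minAreaRect(np.float32(P[k][:,:2]))).round(3).tolist())
E
```

```text
top pin 345 [0.5173 0.2829 0.0917] [0.5174 0.2825 0.0918] ((0.5169516801834106, 0.2823618948459625), (0.035543762147426605, 0.07869526743888855), 60.87104415893555)
  ray [0.5175 0.2829 0.09  ] [[0.4740000069141388, 0.2849999964237213], [0.5429999828338623, 0.24899999797344208], [0.5600000023841858, 0.2800000011920929], [0.49000000953674316, 0.3160000145435333]]
top core 335 [ 0.5178 -0.1211  0.0921] [ 0.5176 -0.1211  0.0919] ((0.5178956389427185, -0.12090311199426651), (0.0345907136797905, 0.07938054949045181), 63.39195251464844)
  ray [ 0.5178 -0.1212  0.09  ] [[0.4749999940395355, -0.11900000274181366], [0.5460000038146973, -0.15399999916553497], [0.5609999895095825, -0.12300000339746475], [0.49000000953674316, -0.08799999952316284]]
 rim 1029 ((0.4714680314064026, 0.19460876286029816), (0.23911266028881073, 0.11758435517549515), 62.732200622558594) [[0.36399999260902405, 0.11500000208616257], [0.4690000116825104, 0.061000000685453415], [0.5789999961853027, 0.27399998903274536], [0.4740000069141388, 0.328000009059906]]
side pin 547 [0.5139 0.2871 0.0881] [0.5151 0.2872 0.0881] ((0
[... 271 characters left out ...]
66621399, 0.32100000977516174]]
side core 162 [ 0.5101 -0.1162  0.0864] [ 0.5117 -0.1159  0.0863] ((0.5162373781204224, -0.11902110278606415), (0.03199199587106705, 0.07395397126674652), 61.93047332763672)
  ray [ 0.5113 -0.1113  0.09  ] [[0.4779999852180481, -0.1120000034570694], [0.5419999957084656, -0.1420000046491623], [0.5550000071525574, -0.11599999666213989], [0.4909999966621399, -0.08500000089406967]]
 rim 1895 ((0.47000852227211, 0.19677352905273438), (0.23866276443004608, 0.11787615716457367), 61.48093032836914) [[0.3610000014305115, 0.11999999731779099], [0.4650000035762787, 0.06400000303983688], [0.5789999961853027, 0.27300000190734863], [0.4749999940395355, 0.33000001311302185]]
```

>>> carry_out --steps '[[[-0.038, -0.01, 0], 1, 1], [[-0.076, -0.02, 0], 2, 1], [[-0.115, -0.03, 0], 3, 1], [[-0.153, -0.04, 0], 4, 1], [[-0.191, -0.05, 0], 5, 1], [[-0.23, -0.06, 0], 6, 1], [[-0.27, -0.072, 0], 7, 1], [[-0.31, -0.084, 0.01], 8, 1], [[-0.345, -0.093, 0.025], 9, 1], [[-0.375, -0.101, 0.036], 9.6, 1]]'

```text
time: 1.35
tool_pos: [0.515, 0.2772, 0.168]
ee_rot: [-3.14, 0.001, 1.083]
wrist_force: [-0.9, 0.6, 0.0]
width: 0.001
finger_force: 0.0
```

```bash
python3 - <<'E'
from bench import robot
import cv2,numpy as np
o=robot.get_obs();print(o["time"],o["tool_pos"],o["ee_rot"],o["width"],o["wrist_force"])
s=robot.snapshot("top");a=s["image"][130:290,160:400,::-1]
t=robot.snapshot("side");b=t["image"][160:360,230:470,::-1]
cv2.imwrite("pics/c1.png",np.hstack([cv2.resize(a,(400,267)),cv2.resize(b,(400,333))[:267]]))
E
```

```text
1.35 [0.51504957 0.27723349 0.16802154] [-3.14042026e+00  1.42379433e-03  1.08266628e+00] 0.0009505418348558046 [-0.92118675  0.61709448  0.0145928 ]
```

View pics/c1.png

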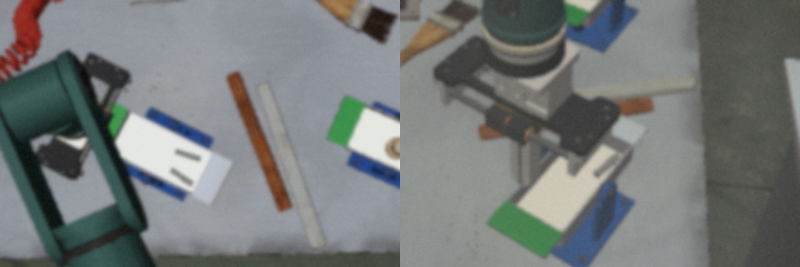

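The crop shows the gripper over the green lip, lying across the tray. I'll press down vertically.

>>> carry_out --steps '[[[0, 0, 0.03], 0, 1], [[0, 0, 0.06], 0, 1], [[0, 0, 0.07], 0, 1], [[0, 0, 0.077], 0, 1], [[0, 0, 0.083], 0, 1], [[0, 0, 0.089], 0, 1], [[0, 0, 0.095], 0, 1]]'

```text
time: 2.33
tool_pos: [0.5149, 0.2785, 0.0752]
ee_rot: [3.14, -0.001, 1.087]
wrist_force: [-1.3, -1.1, 3.4]
width: 0.0004
finger_force: 1.3
```

Contact is gentle at 3 N, so I'll continue.

>>> carry_out --steps '[[[0, 0, 0.006], 0, 1], [[0, 0, 0.012], 0, 1], [[0, 0, 0.018], 0, 1], [[0, 0, 0.023], 0, 1], [[0, 0, 0.027], 0, 1], [[0, 0, 0.03], 0, 1], [[0, 0, 0.031], 0, 1], [[0, 0, 0.031], 0, 1], [[0, 0, 0.031], 0, 1], [[0, 0, 0.031], 0, 1]]'

```text
time: 3.58
tool_pos: [0.5144, 0.2786, 0.0434]
ee_rot: [-3.141, -0.0, 1.087]
wrist_force: [-0.3, -0.2, 1.6]
width: 0.0002
finger_force: 0.4
```

```bash
cat > look.py <<'E'
from bench import robot
import cv2,numpy as np,sys
s=robot.snapshot("top");a=s["image"][130:290,160:400,::-1]
t=robot.snapshot("side");b=t["image"][160:360,230:470,::-1]
cv2.imwrite(sys.argv[1],np.hstack([cv2.resize(a,(400,267)),cv2.resize(b,(400,333))[:267]]))
E
python3 look.py pics/c2.png
```

```text
(no output)
```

View pics/c2.png

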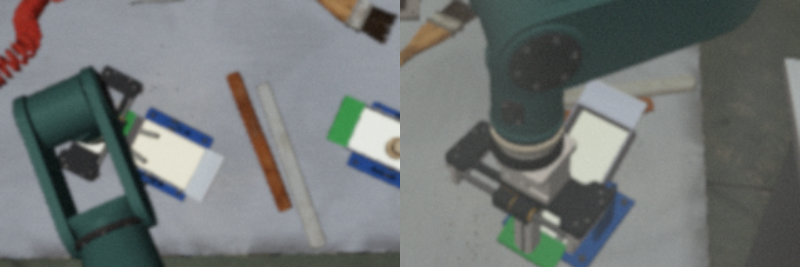

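The tray is tipped and the pins are at the green side. I'll press a little more, then dwell and lift.

>>> carry_out --steps '[[[0, 0, 0.002], 0, 1], [[0, 0, 0.002], 0, 1], [[0, 0, 0.002], 0, 1], [[0, 0, 0.002], 0, 1], [[0, 0, 0.002], 0, 1], [[0, 0, -0.03], 0, 1], [[0, 0, -0.08], 0, 1], [[0, 0, -0.13], 0, 1], [[0, 0, -0.147], 0, 1], [[0, 0, -0.147], 0, 1]]'

```text
time: 4.92
tool_pos: [0.5148, 0.2786, 0.1907]
ee_rot: [3.141, -0.001, 1.087]
wrist_force: [-0.3, 0.3, -0.5]
width: 0.0005
finger_force: 0.0
```

>>> carry_out --steps '[[[-0.045, 0, 0], 0, 1], [[-0.09, 0, 0], 0, 1], [[-0.135, 0, 0], 0, 1], [[-0.17, 0, 0], 0, 1], [[-0.182, -0.001, 0], 0, 1], [[-0.182, -0.001, 0], 0, 1]]'

```text
time: 5.68
tool_pos: [0.4283, 0.1177, 0.1888]
ee_rot: [-3.139, 0.001, 1.086]
wrist_force: [0.0, 0.1, 0.6]
width: 0.0001
finger_force: 0.0
```

```bash
python3 look.py pics/c3.png
```

```text
(no output)
```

View pics/c3.png

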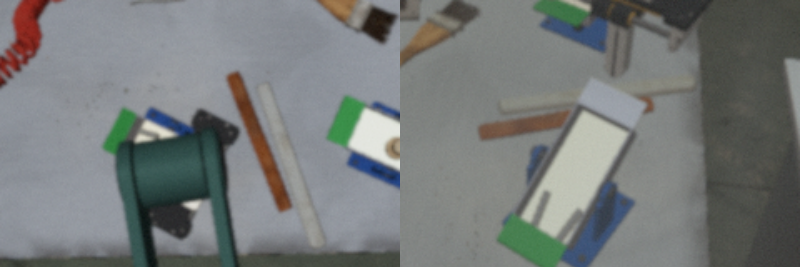

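Both pins lie at the green end, and the tray stays tilted. Now I'll press the plain lip down.

>>> carry_out --steps '[[[0, 0, 0.02], 0, 1], [[0, 0, 0.038], 0, 1], [[0, 0, 0.044], 0, 1], [[0, 0, 0.049], 0, 1], [[0, 0, 0.054], 0, 1], [[0, 0, 0.059], 0, 1], [[0, 0, 0.064], 0, 1], [[0, 0, 0.069], 0, 1]]'

```text
time: 6.78
tool_pos: [0.4292, 0.1177, 0.1214]
ee_rot: [3.141, -0.0, 1.087]
wrist_force: [-0.5, -0.4, 2.0]
width: 0.0004
finger_force: 1.0
```

>>> carry_out --steps '[[[0, 0, 0.005], 0, 1], [[0, 0, 0.01], 0, 1], [[0, 0, 0.015], 0, 1], [[0, 0, 0.02], 0, 1], [[0, 0, 0.024], 0, 1], [[0, 0, 0.027], 0, 1], [[0, 0, 0.029], 0, 1], [[0, 0, 0.029], 0, 1], [[0, 0, 0.029], 0, 1]]'

```text
time: 7.9
tool_pos: [0.4289, 0.1182, 0.0922]
ee_rot: [-3.141, -0.001, 1.087]
wrist_force: [0.7, -0.1, 0.0]
width: 0.0004
finger_force: 0.0
```

>>> carry_out --steps '[[[0, 0, 0.001], 0, 1], [[0, 0, 0.002], 0, 1], [[0, 0, 0.002], 0, 1], [[0, 0, -0.01], 0, 1], [[0, 0, -0.05], 0, 1], [[0, 0, -0.09], 0, 1], [[-0.03, 0.0, -0.12], 0, 1], [[-0.07, 0, -0.13], 0, 1], [[-0.09, 0, -0.13], 0, 1], [[-0.09, 0, -0.13], 0, 1]]'

```text
time: 9.15
tool_pos: [0.3872, 0.0374, 0.2234]
ee_rot: [3.14, -0.001, 1.085]
wrist_force: [-0.3, 1.0, 0.2]
width: 0.0004
finger_force: 0.0
```

```bash
python3 look.py pics/c4.png; python3 - <<'E'
from bench import robot
from h import *
for n in("top","side"):
    s=robot.snapshot(n);u,v,P=cloud(s); im=s["image"][v,u].astype(int)
    g=(im[:,1]>im[:,0]+40)&(im[:,1]>im[:,2]+40)&(P[:,2]>.02)&(P[:,2]<.13)&(P[:,0]<.7)
    for m in(P[:,1]>.05,P[:,1]<.05): print(n,(g&m).sum(),P[g&m].mean(0).round(4) if (g&m).any() else None)
E
```

```text
top 354 [0.5174 0.2822 0.0917]
top 337 [ 0.5179 -0.1212  0.0918]
side 580 [0.5154 0.2869 0.0878]
side 184 [ 0.5124 -0.1165  0.0865]
```

View pics/c4.png

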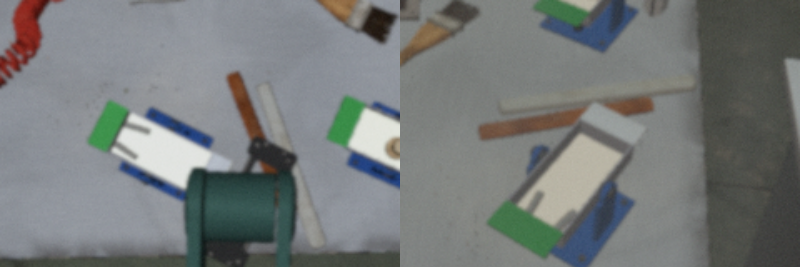

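The pin tray is level, since its lip heights match the start. Both pins sit against the green wall, the other tray hasn't moved, and the gripper is clear.

```bash
python3 -c "
from bench import robot
print(robot.close_job())"
```

```text
the job is handed in; nothing more can be done
None
```

The job is handed in (no verdict came back): the last pictures show the pin tray level with both pins at the green end, the sand-core tray unmoved and the gripper clear.

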